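# Find the rocking jar lid on the spice carousel and press it home

### The job

One of the eight identical jar lids on the carousel is not seated and rocks when its edge is pressed: press the lids at the edge, not in the middle, until you find the one that rocks. Then press that lid straight down in the middle until it is fully home and level. Only touch and press: do not raise the lid, and leave the pot, salt dispenser, mill, spoon rest, oil bottle and timer where they stand.

Things in the scene. Friction and masses are not known exactly. Their poses are not given: they have to be found in the camera images.
- carousel: Grey round carousel, 256 mm across, 22 mm high; it stands fixed and does not turn. Origin on its axis at the shelf, z up. Eight amber glass jars, 51 mm across, are held in it on a circle of radius 88 mm, 45 degrees apart, each with an identical flat aluminium lid 56 mm across, skirt 24 mm high, 11 mm free between neighbours.
- place1 (a point): Place 1 of 8 on the carousel (numbered anticlockwise from above): on the centre line of the jar there, 109 mm above the shelf; the flat top of its lid lies 106 to 112 mm above the shelf (jars differ a little). Any place may have the loose lid.
- place2 (a point): Place 2 of 8 on the carousel (numbered anticlockwise from above): on the centre line of the jar there, 109 mm above the shelf; the flat top of its lid lies 106 to 112 mm above the shelf (jars differ a little). Any place may have the loose lid.
- place3 (a point): Place 3 of 8 on the carousel (numbered anticlockwise from above): on the centre line of the jar there, 109 mm above the shelf; the flat top of its lid lies 106 to 112 mm above the shelf (jars differ a little). Any place may have the loose lid.
- place4 (a point): Place 4 of 8 on the carousel (numbered anticlockwise from above): on the centre line of the jar there, 109 mm above the shelf; the flat top of its lid lies 106 to 112 mm above the shelf (jars differ a little). Any place may have the loose lid.
- place5 (a point): Place 5 of 8 on the carousel (numbered anticlockwise from above): on the centre line of the jar there, 109 mm above the shelf; the flat top of its lid lies 106 to 112 mm above the shelf (jars differ a little). Any place may have the loose lid.
- place6 (a point): Place 6 of 8 on the carousel (numbered anticlockwise from above): on the centre line of the jar there, 109 mm above the shelf; the flat top of its lid lies 106 to 112 mm above the shelf (jars differ a little). Any place may have the loose lid.
- place7 (a point): Place 7 of 8 on the carousel (numbered anticlockwise from above): on the centre line of the jar there, 109 mm above the shelf; the flat top of its lid lies 106 to 112 mm above the shelf (jars differ a little). Any place may have the loose lid.
- place8 (a point): Place 8 of 8 on the carousel (numbered anticlockwise from above): on the centre line of the jar there, 109 mm above the shelf; the flat top of its lid lies 106 to 112 mm above the shelf (jars differ a little). Any place may have the loose lid.
- seat (a joint): How far the one loose lid has been pushed home: 0 at the start (5 mm high on its jar), 0.005 m when fully home, negative if raised. It stays where left. Pushing it down takes about 11 N in its middle, up to 20 N when pressed off the middle. Does not tell which jar it is.
- rock_a (a joint): Tilt of the loose lid about one of two level axes at right angles, rad; 0 level. Until home, 1 to 2 N near its edge, on any side, tips it up to 0.18 rad in all: the edge sinks 4 to 5 mm and stops hard on the jar's shoulder; let go, it springs level. Home, it no longer rocks. The other seven lids do not give at all.
- rock_b (a joint): Tilt of the loose lid about one of two level axes at right angles, rad; 0 level. Until home, 1 to 2 N near its edge, on any side, tips it up to 0.18 rad in all: the edge sinks 4 to 5 mm and stops hard on the jar's shoulder; let go, it springs level. Home, it no longer rocks. The other seven lids do not give at all.
- pot: Small blue ceramic toothpick pot, 40 mm across, 50 mm high, loose, standing in the middle of the carousel among the jars; origin under its centre.
- salt: Push-button salt dispenser, clear acrylic with white top, 60 mm across, 118 mm high, loose; origin under its centre.
- mill: Dark wooden pepper mill, 54 mm across, 140 mm high, loose; origin under its centre.
- spoon_rest: Round white ceramic spoon rest, a dish 110 mm across and 22 mm high, loose; origin under its centre.
- oil: Green glass oil bottle, 56 mm across, 170 mm high, loose; origin under its centre.
- timer: Red and white kitchen timer, 66 mm across, 41 mm high, loose; origin under its centre.
- comal: Cast-iron comal, 170 mm disc with a short handle, leaning upright on a wooden block, fixed, 250 mm high; origin at the disc's foot.

How it is judged:
By the outcome, as a careful person would: the job done as asked, in the order asked, and still so for the second after the job is handed in, with the robot touching nothing.
It also fails if it takes over 58 s, if anything falls off the work surface, if the arm or the gripper's body presses on something with over 40 N, if the wrist force passes 120 N, or if a joint passes its speed limit or range.

### The arm

A 6-joint arm with a two-finger parallel gripper is mounted at the origin on the work surface. World frame = base frame: x ahead of the robot, y to its left, z up, the work surface at z = 0. Lengths are in mm, angles in degrees, forces in N, time in s.
With the tool pointing down it reaches from about 275 to 725 mm from the base axis. Payload 5.6 kg.
Tool frame: the origin (TCP) lies at the centre of the arm's flange, where the gripper is bolted on; the fingertips stand 173 mm ahead of it and the grasp point (between the pads) lies 155 mm ahead of it (ctrl.grasp_offset is the distance from the TCP to the grasp point, in mm); z points along the fingers, y is the line along which they close (so a half turn about z gives the same grasp; the last joint's range is limited). The gripper opens to 85 mm and grips with 20 to 120 N. Pads are 22 mm wide; open, the fingers measure 114 mm over their backs; the gripper's body (76 mm by 85 mm) begins 54 mm behind the grasp point. The pads swing forward as they close: fully open they stand 13 mm farther back than shut.
Start: joints at [93.025, 14.616, 6.199, 0, -81.583, -16.306], TCP at [126.324, 535.29, 404.683] pointing down, gripper open.
Joint ranges: [-168.99, 168.99], [-69.2, 112.95], [-62.41, 85.93], [-164.36, 98.24], [-168.68, -3.75], [-174.98, 174.98]. Speed limits (degrees/s): [147.25, 147.25, 180, 180, 180, 180].

### API

Orientations are given as a 3x3 rotation matrix whose columns are the frame's x, y, z axes.
In Python, from cell import ctrl gives the robot as it stands.
- The arm moves only by the shell command python3 -m creep 'ROWS'. ROWS is JSON, a list of rows, each a list of 7 numbers: the closure, from 0 (fully open) to 1 (shut), then the shift along the tool's x, y, z in cm, then the turn, a rotation vector about the tool's x, y, z in degrees. In form: [[claw, x, y, z, ax, ay, az], ...]. A call has 1 to 10 rows; each row shifts and turns the commanded pose from where the row before left it, along the tool's axes as they then stand; what a row does not reach is not made up. A row lasts 1/8 s, in which the tool goes at most 62.5 mm and 10.7 degrees, less where a joint would pass 70% of its speed; a pose out of reach is approached as far as the arm can. A call is refused whole if a number of a shift passes 6.25 or a number of a turn 10.7, either way. A call with a gripper value outside its range is refused whole. The fingers move at their own pace and stop on an object; the grip force is fixed at half the most. Time passes only in rows, so rows that do not move let the fingers close. It gives the time, the measured TCP pose, the force, the opening and the grip force at its end, in the units of the state.
- ctrl.observe(): the state, without advancing time (a new reading comes with each control period).
- ctrl.camera(name): name is "scene" or "top" or "wrist"; returns a dict with "frame" (420x560x3 uint8, blue, green, red), "camera_matrix" (3x3 intrinsics, pixels), "R" (3x3) and "t" (3): a world point X has camera coordinates R X + t. Camera axes: x right, y down, z forward; pixel columns grow to the right and rows downward; lengths in mm; the calibration is good to about 2 mm. A picture is of the moment at which its call begins. There is no depth.
- ctrl.finish_job(): hands the job in; it is judged then, once.
The state is a dict: "time": time; "joint_pos": joint angles; "joint_velocities": joint speeds; "tau": joint torques, N m; "position": TCP position; "ee_rot": TCP orientation; "contact_force": force on the tool from outside, world axes, zero at the start; "wrist_torque": the same for the moment, N m; "grip_width": finger opening in mm; "finger_force": force on a finger pad.
Only numpy, scipy, OpenCV 4.12 (cv2) and the standard library are available. Lean on these libraries where they do the work, as an engineer would, in place of code of your own. Each camera call takes 0.05 s, during which the arm holds its last target. There are 200 camera calls.

## Working session

There is one attempt and no reset: what is moved stays moved. The work goes in short steps, Python scripts to look and compute and a shell command to move; the robot and the scene stay as the last step left them, time stands still between calls to the robot, and variables do not carry over. Pictures are saved under pics/ and viewed, at most 10 in all, crops included, and the job is handed in when it is done.

```bash
mkdir -p pics; ls
python3 - <<'E'
from cell import ctrl
import cv2,numpy as np
for n in ["top","scene"]:
    c=ctrl.camera(n); cv2.imwrite(f"pics/{n}0.png",c["frame"]); print(n,c["camera_matrix"],c["R"],c["t"])
    np.savez(f"{n}.npz",K=c["camera_matrix"],R=c["R"],t=c["t"])
s=ctrl.observe(); print(s)
E
```

```text
pics
top [[402.0221782    0.         282.79919093]
 [  0.         402.0221782  210.52260949]
 [  0.           0.           1.        ]] [[ 0.01850612 -0.99981698 -0.00485087]
 [-0.98297808 -0.01730703 -0.1829059 ]
 [ 0.18278847  0.00815318 -0.98311846]] [ -80.96862002  628.39425756 1142.80946555]
scene [[481.67840363   0.         285.3786826 ]
 [  0.         481.67840363 208.87186312]
 [  0.           0.           1.        ]] [[-0.70761217  0.7063952   0.017054  ]
 [ 0.49415952  0.51197395 -0.70263009]
 [-0.50506573 -0.4887622  -0.71135091]] [ 511.23521684 -174.05334134 1743.45262742]
{'time': 0.1, 'joint_pos': array([ 9.30241788e+01,  1.46482262e+01,  6.13800040e+00, -2.17452887e-02,
       -8.15857431e+01, -1.63071568e+01]), 'joint_velocities': array([ 0.01731163, -0.07493405,  0.07691448,  0.0070304 , -0.04983583,
        0.06476115]), 'tau': array([-2.02514660e-03, -3.87602735e+01,  2.38474774e+01,  5.37776917e+00,
       -3.76848708e-03,  1.62659326e-06]), 'position': array([126.27210364, 535.14588373, 403.90507702]), 'ee_rot': array([[ 9.73234358e-01, -2.29814715e-01, -2.86552145e-04],
       [-2.29814867e-01, -9.73232892e-01, -1.69243738e-03],
       [ 1.10065040e-04,  1.71299215e-03, -9.99998527e-01]]), 'contact_force': array([ 0.2113144 , -0.27712744, -0.22093951]), 'wrist_torque': array([ 0.02766665, -0.0064165 , -0.02345366]), 'finger_force': 0.0, 'grip_width': 85.41310574193588}
```

View pics/top0.png

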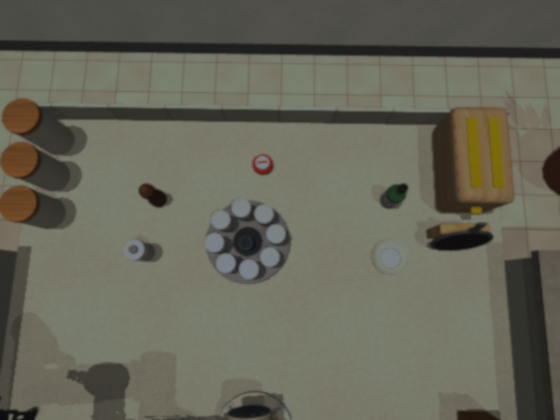

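View pics/scene0.png

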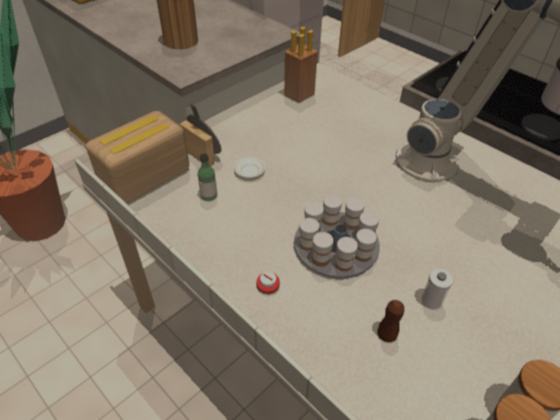

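The top view shows eight lids ringed around about (246,240), with the pot in the middle. I'll enlarge that area to measure the ring.

Run:
```python
import cv2
f=cv2.imread("pics/top0.png")[190:290,195:300]
f=cv2.convertScaleAbs(f,alpha=1.4)
cv2.imwrite("pics/crop.png",cv2.resize(f,None,fx=6,fy=6,interpolation=cv2.INTER_CUBIC))
```

```text
(no output)
```

View pics/crop.png

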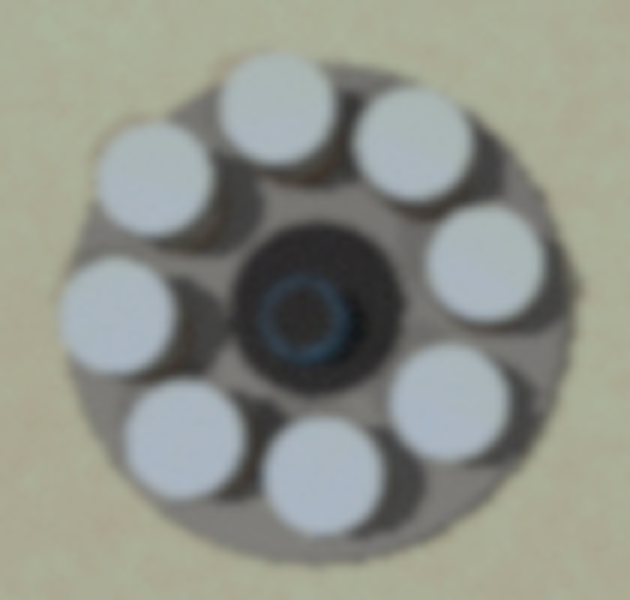

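The crop shows the lid tops centred at (278,108), (413,145), (485,263), (449,402), (323,476), (184,439), (117,316) and (155,180) in crop pixels. I'll fit the ring to these.

```bash
cat > h.py <<'E'
import numpy as np
def ray(n,uv,z):
    d=np.load(f"{n}.npz");K,R,t=d["K"],d["R"],d["t"]
    c=-R.T@t; v=R.T@np.linalg.solve(K,[*uv,1]); return c+v*(z-c[2])/v[2]
E
python3 - <<'E'
from h import *
from scipy.optimize import least_squares
px=np.array([(278,108),(413,145),(485,263),(449,402),(323,476),(184,439),(117,316),(155,180)])
P=np.array([ray("top",(195+(u-2.5)/6,190+(v-2.5)/6),109)[:2] for u,v in px])
m=lambda q:q[:2]+88*np.c_[np.cos(q[2]-np.arange(8)*np.pi/4),np.sin(q[2]-np.arange(8)*np.pi/4)]
c0=P.mean(0);a0=np.arctan2(*(P[0]-c0)[::-1])
r=least_squares(lambda q:(m(q)-P).ravel(),[*c0,a0]).x
print(r[:2],np.degrees(r[2]));print(np.c_[P,m(r),P-m(r)].round(1))
print(np.linalg.norm(P-c0,axis=1))
E
```

```text
[539.79155898  36.12386268] 9.091012773273698
[[ 6.267e+02  5.000e+01  6.267e+02  5.000e+01 -0.000e+00 -0.000e+00]
 [ 6.099e+02 -1.490e+01  6.111e+02 -1.550e+01 -1.200e+00  6.000e-01]
 [ 5.540e+02 -5.040e+01  5.537e+02 -5.080e+01  3.000e-01  4.000e-01]
 [ 4.885e+02 -3.500e+01  4.882e+02 -3.520e+01  3.000e-01  1.000e-01]
 [ 4.533e+02  2.260e+01  4.529e+02  2.220e+01  4.000e-01  4.000e-01]
 [ 4.691e+02  8.780e+01  4.685e+02  8.770e+01  6.000e-01  1.000e-01]
 [ 5.259e+02  1.219e+02  5.259e+02  1.230e+02  0.000e+00 -1.100e+00]
 [ 5.909e+02  1.071e+02  5.914e+02  1.074e+02 -5.000e-01 -3.000e-01]]
[87.97825812 86.70891576 87.67247576 87.6958983  87.55486404 87.54649219
 86.87070625 87.40690373]
```

```bash
cat >> h.py <<'E'
C=np.array([539.8,36.1])
def pt(k,r): a=np.radians(9.09-45*k); return C+r*np.array([np.cos(a),np.sin(a)])
def to(x,y,tipz):
    from cell import ctrl
    s=ctrl.observe(); return s["ee_rot"].T@(np.array([x,y,tipz+173])-s["position"])/10
E
python3 - <<'E'
from h import *
from cell import ctrl
R=ctrl.observe()["ee_rot"]
print("first",to(*pt(6,113),200),to(*pt(6,113),120))
for k in [6,7,8,9,10,11,12]:
    print(k%8,pt(k,113).round(1),'->next',(R.T@np.r_[pt(k+1,113)-pt(k,113),0]/10).round(2),
      'to centre',(R.T@np.r_[pt(k,88)-pt(k,113),0]/10).round(2))
E
```

```text
first [47.41268172 28.6108694   3.14474101] [47.4118012  28.59716546 11.14472922]
6 [521.9 147.7] ->next [8.65 0.02 0.  ] to centre [0.95 2.31 0.  ]
7 [606.1 127.6] ->next [6.1  6.13 0.01] to centre [-0.96  2.31  0.  ]
0 [651.4  54. ] ->next [-0.02  8.65  0.01] to centre [-2.31  0.95  0.  ]
1 [631.3 -30.2] ->next [-6.13  6.1   0.01] to centre [-2.31 -0.96 -0.  ]
2 [557.7 -75.5] ->next [-8.65 -0.02 -0.  ] to centre [-0.95 -2.31 -0.  ]
3 [473.5 -55.4] ->next [-6.1  -6.13 -0.01] to centre [ 0.96 -2.31 -0.  ]
4 [428.2  18.2] ->next [ 0.02 -8.65 -0.01] to centre [ 2.31 -0.95 -0.  ]
```

```bash
python3 -m creep '[[1,3.4,2,0,0,0,0],[1,3.4,2,0,0,0,0],[1,3.4,2,0,0,0,0],[1,3.4,2,0,0,0,0],[1,3.4,2,0,0,0,0],[1,3.4,2,0,0,0,0],[1,3.4,2,0,0,0,0]]'
python3 -m creep '[[1,3.4,2,0,0,0,0],[1,3.4,2,0,0,0,0],[1,3.4,2,0,0,0,0],[1,3.4,2,0,0,0,0],[1,3.4,2,0,0,0,0],[1,3.4,2,0,0,0,0],[1,3.2,2.3,0,0,0,0],[1,0,0,0,0,0,0]]'
python3 -c "
from h import *
print(to(*pt(6,113),120))"
```

```text
time: 0.98
position: [326.5, 343.2, 404.4]
ee_rot: [[0.973, -0.23, -0.001], [-0.23, -0.973, -0.001], [-0.0, 0.001, -1.0]]
contact_force: [-0.2, 1.2, -0.1]
grip_width: -0.3
finger_force: 0.0
time: 1.98
position: [523.8, 149.3, 403.7]
ee_rot: [[0.972, -0.233, -0.002], [-0.233, -0.972, -0.001], [-0.001, 0.001, -1.0]]
contact_force: [-0.4, 0.3, -0.1]
grip_width: -0.4
finger_force: 0.0
[-0.1248256   0.18172843 11.06867144]
```

```bash
python3 -m creep '[[1,-0.1,0.2,5.0,0,0,0],[1,0,0,4,0,0,0],[1,0,0,2,0,0,0],[1,0,0,0,0,0,0],[1,0,0,0,0,0,0]]'
python3 - <<'E'
from h import *
from cell import ctrl
import cv2
print(to(*pt(6,113),120))
c=ctrl.camera("scene")["frame"][150:300,240:440]
cv2.imwrite("pics/s1.png",cv2.resize(c,None,fx=4,fy=4,interpolation=cv2.INTER_CUBIC))
E
```

```text
time: 2.6
position: [521.4, 149.7, 295.8]
ee_rot: [[0.973, -0.229, 0.002], [-0.229, -0.973, 0.001], [0.001, -0.001, -1.0]]
contact_force: [-0.1, -0.4, 0.9]
grip_width: -0.2
finger_force: 0.0
[0.10148054 0.18696319 0.28259404]
```

View pics/s1.png

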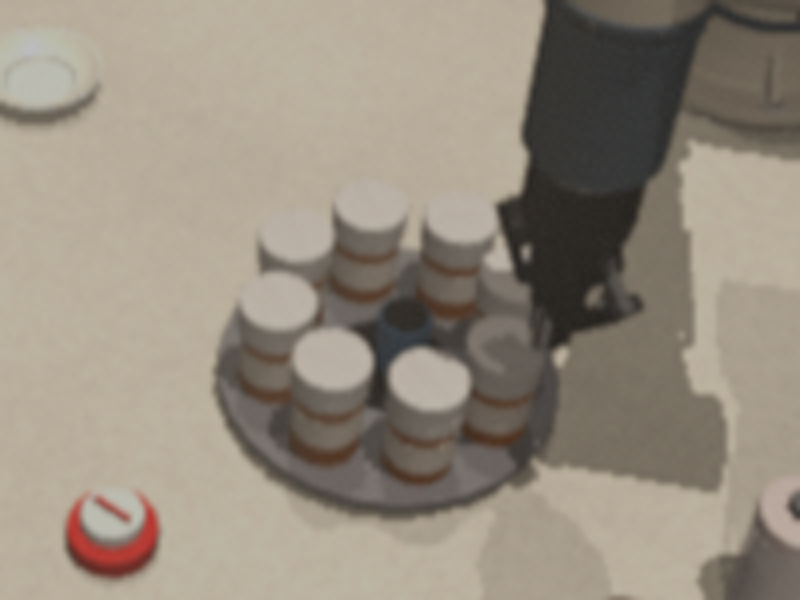

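The scene view shows the tip at (553,345), just outside the edge of the nearest lid at (540,345). I'll move 6 mm inward and probe.

```bash
cat > f.sh <<'E'
grep -E "position|contact" | tr '\n' ' '; echo
E
python3 -m creep '[[1,0.33,0.74,0.3,0,0,0],[1,0,0,0.3,0,0,0],[1,0,0,0,0,0,0],[1,0,0,0,0,0,0]]' | sh f.sh
python3 -m creep '[[1,0,0,0.1,0,0,0],[1,0,0,0.1,0,0,0]]' | sh f.sh
python3 -m creep '[[1,0,0,0.1,0,0,0],[1,0,0,0,0,0,0]]' | sh f.sh
python3 -m creep '[[1,0,0,0.1,0,0,0],[1,0,0,0,0,0,0]]' | sh f.sh
python3 -m creep '[[1,0,0,0.1,0,0,0],[1,0,0,0,0,0,0]]' | sh f.sh
python3 -m creep '[[1,0,0,0.1,0,0,0],[1,0,0,0,0,0,0]]' | sh f.sh
python3 -c "
from h import *
print(to(*pt(6,107),112))"
```

```text
position: [522.7, 141.3, 288.7] contact_force: [0.4, 0.3, 0.7] 
position: [522.7, 141.4, 286.6] contact_force: [-0.4, 0.3, -0.5] 
position: [522.7, 141.3, 285.6] contact_force: [0.7, 0.4, -0.4] 
position: [522.7, 141.3, 284.6] contact_force: [0.0, -0.9, 0.3] 
position: [522.7, 141.2, 283.6] contact_force: [1.2, 0.6, 0.9] 
position: [522.7, 141.3, 282.6] contact_force: [-0.5, -0.5, -0.6] 
[ 0.00958132 -0.050189   -0.24010542]
```

```bash
python3 -m creep '[[1,0,0,0.1,0,0,0],[1,0,0,0,0,0,0]]' | sh f.sh
python3 -m creep '[[1,0,0,0.05,0,0,0],[1,0,0,0,0,0,0]]' | sh f.sh
python3 -m creep '[[1,0,0,0.05,0,0,0],[1,0,0,0,0,0,0]]' | sh f.sh
python3 -m creep '[[1,0,0,0.05,0,0,0],[1,0,0,0,0,0,0]]' | sh f.sh
```

```text
position: [522.7, 141.3, 281.6] contact_force: [-0.8, 0.8, -0.8] 
position: [522.7, 141.3, 281.2] contact_force: [0.6, 0.2, 0.3] 
position: [522.7, 141.3, 280.6] contact_force: [0.1, 0.5, 0.5] 
position: [522.7, 141.3, 280.1] contact_force: [-0.5, -0.0, -1.1]
```

```bash
python3 -m creep '[[1,0,0,0.05,0,0,0],[1,0,0,0,0,0,0]]' | sh f.sh
python3 -m creep '[[1,0,0,0.05,0,0,0],[1,0,0,0,0,0,0]]' | sh f.sh
python3 -m creep '[[1,0,0,0.05,0,0,0],[1,0,0,0,0,0,0]]' | sh f.sh
python3 - <<'E'
from cell import ctrl
import cv2
c=ctrl.camera("scene")["frame"][190:290,310:450]
cv2.imwrite("pics/s2.png",cv2.resize(c,None,fx=5,fy=5,interpolation=cv2.INTER_CUBIC))
E
```

```text
position: [522.7, 141.3, 279.7] contact_force: [-0.1, -0.1, 0.5] 
position: [522.7, 141.3, 279.6] contact_force: [-1.7, -0.2, 4.7] 
position: [522.6, 141.3, 279.7] contact_force: [-3.9, -0.3, 9.3]
```

View pics/s2.png

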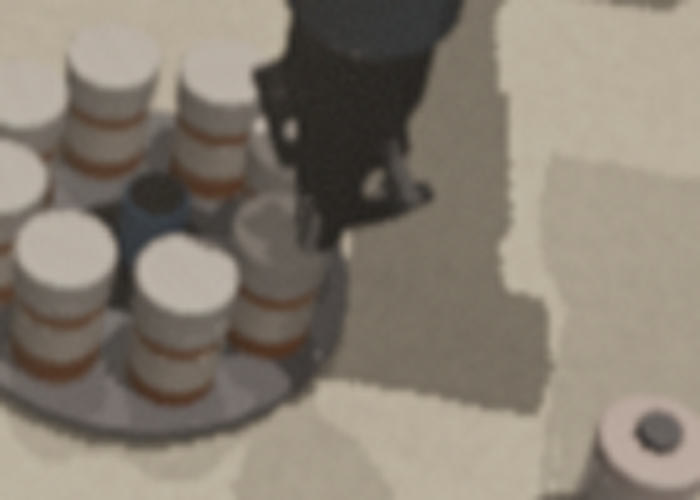

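Lid 6 is firm: it gave 10 N/mm from tip height 106.7 with no soft travel before that. Next lid, with a guard that stops the descent at 3 N.

```bash
cat > chk.py <<'E'
import sys,re
s=sys.stdin.read(); g=lambda k:eval(re.search(k+r": (\[.*?\])",s)[1])
p,f=g("position"),g("contact_force"); print(re.search(r"time: (\S+)",s)[1],p[:2],"tip",round(p[2]-173,1),"F",f); sys.exit(f[2]>3.0)
E
python3 -m creep '[[1,0,0,-1.0,0,0,0],[1,4.1,0,0,0,0,0],[1,4.1,0,0,0,0,0],[1,0,0,0,0,0,0],[1,0,0,0,0,0,0]]' | python3 chk.py &&
python3 -m creep '[[1,0,0,0.1,0,0,0],[1,0,0,0.1,0,0,0]]' | python3 chk.py &&
python3 -m creep '[[1,0,0,0.1,0,0,0],[1,0,0,0,0,0,0]]' | python3 chk.py &&
python3 -m creep '[[1,0,0,0.1,0,0,0],[1,0,0,0,0,0,0]]' | python3 chk.py &&
python3 -m creep '[[1,0,0,0.1,0,0,0],[1,0,0,0,0,0,0]]' | python3 chk.py &&
python3 -m creep '[[1,0,0,0.1,0,0,0],[1,0,0,0,0,0,0]]' | python3 chk.py &&
python3 -m creep '[[1,0,0,0.1,0,0,0],[1,0,0,0,0,0,0]]' | python3 chk.py &&
python3 -m creep '[[1,0,0,0.1,0,0,0],[1,0,0,0,0,0,0]]' | python3 chk.py &&
python3 -m creep '[[1,0,0,0.1,0,0,0],[1,0,0,0,0,0,0]]' | python3 chk.py &&
python3 -m creep '[[1,0,0,0.1,0,0,0],[1,0,0,0,0,0,0]]' | python3 chk.py &&
python3 -m creep '[[1,0,0,0.1,0,0,0],[1,0,0,0,0,0,0]]' | python3 chk.py
python3 -c "
from h import *
print(to(*pt(7,107),112))"
```

```text
6.82 [602.4, 122.4] tip 115.4 F [-0.4, -0.1, 0.7]
7.08 [602.0, 122.7] tip 114.0 F [-0.2, -0.3, -0.6]
7.32 [602.3, 122.6] tip 112.7 F [0.6, -0.3, -0.2]
7.58 [602.5, 122.5] tip 111.6 F [0.4, 0.0, -0.1]
7.82 [602.5, 122.4] tip 110.5 F [0.2, 0.0, 0.3]
8.07 [602.7, 122.6] tip 109.9 F [0.2, 0.2, 1.6]
8.32 [602.9, 122.8] tip 109.5 F [0.6, 2.1, 5.1]
[-0.03153548  0.01109091 -0.25041015]
```

```bash
python3 -m creep '[[1,0,0,0.05,0,0,0],[1,0,0,0,0,0,0]]' | python3 chk.py 
python3 -m creep '[[1,0,0,0.05,0,0,0],[1,0,0,0,0,0,0]]' | python3 chk.py
```

```text
8.57 [603.0, 122.9] tip 109.3 F [0.2, 3.7, 5.9]
8.82 [603.2, 123.1] tip 109.0 F [0.9, 4.5, 6.8]
```

Run:
```python
from cell import ctrl
import cv2
a=ctrl.camera("wrist")["frame"]; b=ctrl.camera("scene")["frame"][190:290,290:430]
b=cv2.resize(b,(560,400),interpolation=cv2.INTER_CUBIC)
cv2.imwrite("pics/w3.png",cv2.resize(cv2.hconcat([a,cv2.resize(b,(560,420))]),(800,300)))
```

```text
(no output)
```

View pics/w3.png

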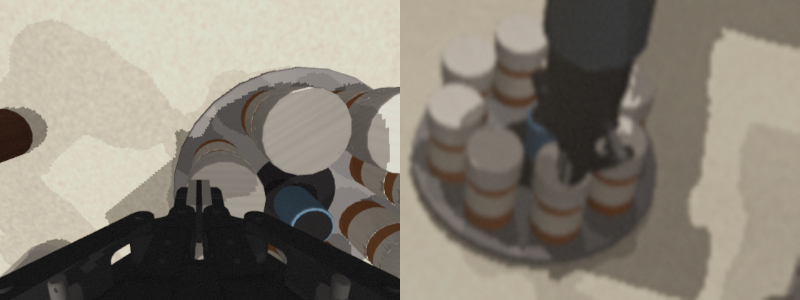

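The wrist view shows the tips at (200,185), right on the rim of lid 7. That fits the sideways force. I'll lift and press again 5 mm further in.

```bash
python3 -m creep '[[1,0,0,-0.5,0,0,0],[1,-0.2,0.45,0,0,0,0],[1,0,0,0,0,0,0]]' | python3 chk.py &&
python3 -m creep '[[1,0,0,0.1,0,0,0],[1,0,0,0,0,0,0]]' | python3 chk.py &&
python3 -m creep '[[1,0,0,0.1,0,0,0],[1,0,0,0,0,0,0]]' | python3 chk.py &&
python3 -m creep '[[1,0,0,0.05,0,0,0],[1,0,0,0,0,0,0]]' | python3 chk.py &&
python3 -m creep '[[1,0,0,0.05,0,0,0],[1,0,0,0,0,0,0]]' | python3 chk.py &&
python3 -m creep '[[1,0,0,0.05,0,0,0],[1,0,0,0,0,0,0]]' | python3 chk.py &&
python3 -m creep '[[1,0,0,0.05,0,0,0],[1,0,0,0,0,0,0]]' | python3 chk.py
```

```text
9.3 [599.0, 117.9] tip 112.1 F [1.0, 0.5, 0.4]
9.55 [599.5, 118.5] tip 111.3 F [-0.2, 0.6, -0.5]
9.8 [599.5, 118.6] tip 110.5 F [0.8, -0.1, -0.8]
10.05 [599.5, 118.6] tip 110.2 F [-0.3, -1.0, 0.1]
10.3 [599.7, 118.6] tip 110.0 F [0.4, 0.4, 2.5]
10.55 [599.8, 118.7] tip 109.8 F [0.0, 1.6, 5.3]
```

```bash
sed -i 's/>3.0/>4.5/' chk.py
python3 -m creep '[[1,0,0,-0.8,0,0,0],[1,2.8,2.73,0,0,0,0],[1,2.8,2.73,0,0,0,0],[1,0,0,0,0,0,0],[1,0,0,0.1,0,0,0],[1,0,0,0.1,0,0,0],[1,0,0,0,0,0,0]]' | python3 chk.py &&
python3 -m creep '[[1,0,0,0.1,0,0,0],[1,0,0,0,0,0,0]]' | python3 chk.py &&
python3 -m creep '[[1,0,0,0.1,0,0,0],[1,0,0,0,0,0,0]]' | python3 chk.py &&
python3 -m creep '[[1,0,0,0.1,0,0,0],[1,0,0,0,0,0,0]]' | python3 chk.py &&
python3 -m creep '[[1,0,0,0.1,0,0,0],[1,0,0,0,0,0,0]]' | python3 chk.py &&
python3 -m creep '[[1,0,0,0.1,0,0,0],[1,0,0,0,0,0,0]]' | python3 chk.py &&
python3 -m creep '[[1,0,0,0.1,0,0,0],[1,0,0,0,0,0,0]]' | python3 chk.py &&
python3 -m creep '[[1,0,0,0.1,0,0,0],[1,0,0,0,0,0,0]]' | python3 chk.py &&
python3 -m creep '[[1,0,0,0.1,0,0,0],[1,0,0,0,0,0,0]]' | python3 chk.py
python3 -c "
from h import *
print(to(*pt(0,103),112), to(*pt(1,103),116))"
```

```text
11.42 [641.2, 53.2] tip 115.2 F [-0.7, -0.0, -0.0]
11.68 [641.4, 52.8] tip 114.2 F [0.5, -0.0, -0.6]
11.92 [641.5, 52.5] tip 113.1 F [0.6, 1.2, 0.4]
12.18 [641.5, 52.5] tip 112.1 F [1.1, -0.1, -0.4]
12.42 [641.5, 52.5] tip 111.8 F [-1.5, -0.6, 4.2]
12.68 [641.4, 52.5] tip 111.7 F [-4.6, 0.8, 8.2]
[ 0.01570688  0.01224984 -0.0276246 ] [-4.62448238e-03  7.89544248e+00 -4.28802362e-01]
```

Lid 0 is firm. On to lid 1.

```bash
python3 -m creep '[[1,0,0,-0.6,0,0,0],[1,0,3.95,0,0,0,0],[1,0,3.95,0,0,0,0],[1,0,0,0,0,0,0],[1,0,0,0.1,0,0,0],[1,0,0,0,0,0,0]]' | python3 chk.py &&
python3 -m creep '[[1,0,0,0.1,0,0,0],[1,0,0,0,0,0,0]]' | python3 chk.py &&
python3 -m creep '[[1,0,0,0.1,0,0,0],[1,0,0,0,0,0,0]]' | python3 chk.py &&
python3 -m creep '[[1,0,0,0.1,0,0,0],[1,0,0,0,0,0,0]]' | python3 chk.py &&
python3 -m creep '[[1,0,0,0.1,0,0,0],[1,0,0,0,0,0,0]]' | python3 chk.py &&
python3 -m creep '[[1,0,0,0.1,0,0,0],[1,0,0,0,0,0,0]]' | python3 chk.py &&
python3 -m creep '[[1,0,0,0.1,0,0,0],[1,0,0,0,0,0,0]]' | python3 chk.py &&
python3 -m creep '[[1,0,0,0.1,0,0,0],[1,0,0,0,0,0,0]]' | python3 chk.py &&
python3 -m creep '[[1,0,0,0.1,0,0,0],[1,0,0,0,0,0,0]]' | python3 chk.py
python3 -c "
from h import *
print(to(*pt(1,103),112), to(*pt(2,103),116))"
```

```text
13.42 [623.5, -23.6] tip 114.9 F [0.0, 1.5, 0.1]
13.68 [623.4, -23.9] tip 114.0 F [-0.1, 0.8, -0.8]
13.92 [623.3, -24.3] tip 113.0 F [-0.5, 0.6, 0.1]
14.18 [623.3, -24.4] tip 112.1 F [-0.5, 0.0, 0.0]
14.42 [623.3, -24.4] tip 111.1 F [0.5, 0.5, -0.3]
14.68 [623.3, -24.4] tip 110.1 F [0.1, 0.6, -0.4]
14.92 [623.3, -24.3] tip 109.1 F [-1.3, -0.2, 0.0]
15.18 [623.3, -24.4] tip 108.2 F [-0.6, 0.0, 0.5]
15.42 [623.3, -24.4] tip 108.1 F [-3.3, 0.1, 5.8]
[-0.00638646 -0.00405991 -0.38759677] [-5.59415932  5.55648487 -0.7916008 ]
```

Lid 1 is firm. On to lid 2.

```bash
python3 -m creep '[[1,0,0,-0.85,0,0,0],[1,-2.8,2.78,0,0,0,0],[1,-2.8,2.78,0,0,0,0],[1,0,0,0,0,0,0],[1,0,0,0.1,0,0,0],[1,0,0,0,0,0,0]]' | python3 chk.py &&
python3 -m creep '[[1,0,0,0.1,0,0,0],[1,0,0,0,0,0,0]]' | python3 chk.py &&
python3 -m creep '[[1,0,0,0.1,0,0,0],[1,0,0,0,0,0,0]]' | python3 chk.py &&
python3 -m creep '[[1,0,0,0.1,0,0,0],[1,0,0,0,0,0,0]]' | python3 chk.py &&
python3 -m creep '[[1,0,0,0.1,0,0,0],[1,0,0,0,0,0,0]]' | python3 chk.py &&
python3 -m creep '[[1,0,0,0.1,0,0,0],[1,0,0,0,0,0,0]]' | python3 chk.py &&
python3 -m creep '[[1,0,0,0.1,0,0,0],[1,0,0,0,0,0,0]]' | python3 chk.py &&
python3 -m creep '[[1,0,0,0.1,0,0,0],[1,0,0,0,0,0,0]]' | python3 chk.py &&
python3 -m creep '[[1,0,0,0.1,0,0,0],[1,0,0,0,0,0,0]]' | python3 chk.py &&
python3 -m creep '[[1,0,0,0.1,0,0,0],[1,0,0,0,0,0,0]]' | python3 chk.py
python3 -c "
from h import *
print(to(*pt(2,103),112), to(*pt(3,103),116))"
```

```text
16.18 [556.8, -65.2] tip 114.5 F [0.6, 0.8, -0.2]
16.42 [556.3, -65.4] tip 113.4 F [-0.9, -0.7, 0.0]
16.68 [556.1, -65.6] tip 112.5 F [0.3, 0.5, -0.0]
16.92 [556.0, -65.6] tip 111.6 F [-0.3, -0.1, -0.2]
17.18 [556.0, -65.6] tip 110.6 F [0.1, -0.6, 0.3]
17.42 [556.0, -65.6] tip 109.6 F [0.2, -0.1, 0.6]
17.68 [556.1, -65.6] tip 109.3 F [-1.7, 0.8, 4.0]
17.92 [556.0, -65.6] tip 109.2 F [-4.6, 1.1, 10.3]
[ 0.0111017   0.00066987 -0.27546769] [-7.87167238 -0.02066405 -0.68473618]
```

Lid 2 is firm. On to lid 3.

```bash
python3 -m creep '[[1,0,0,-0.85,0,0,0],[1,-3.94,0,0,0,0,0],[1,-3.94,0,0,0,0,0],[1,0,0,0,0,0,0],[1,0,0,0.1,0,0,0],[1,0,0,0,0,0,0]]' | python3 chk.py &&
python3 -m creep '[[1,0,0,0.1,0,0,0],[1,0,0,0,0,0,0]]' | python3 chk.py &&
python3 -m creep '[[1,0,0,0.1,0,0,0],[1,0,0,0,0,0,0]]' | python3 chk.py &&
python3 -m creep '[[1,0,0,0.1,0,0,0],[1,0,0,0,0,0,0]]' | python3 chk.py &&
python3 -m creep '[[1,0,0,0.1,0,0,0],[1,0,0,0,0,0,0]]' | python3 chk.py &&
python3 -m creep '[[1,0,0,0.1,0,0,0],[1,0,0,0,0,0,0]]' | python3 chk.py &&
python3 -m creep '[[1,0,0,0.1,0,0,0],[1,0,0,0,0,0,0]]' | python3 chk.py &&
python3 -m creep '[[1,0,0,0.1,0,0,0],[1,0,0,0,0,0,0]]' | python3 chk.py &&
python3 -m creep '[[1,0,0,0.1,0,0,0],[1,0,0,0,0,0,0]]' | python3 chk.py &&
python3 -m creep '[[1,0,0,0.1,0,0,0],[1,0,0,0,0,0,0]]' | python3 chk.py
python3 -c "
from h import *
print(to(*pt(3,103),112), to(*pt(4,103),116))"
```

```text
18.68 [480.1, -47.6] tip 115.0 F [0.3, -0.2, 0.1]
18.92 [479.6, -47.6] tip 113.8 F [0.2, 0.0, 0.4]
19.18 [479.4, -47.5] tip 113.1 F [-0.7, -0.2, -0.7]
19.42 [479.3, -47.5] tip 112.1 F [-0.5, -0.2, 0.2]
19.68 [479.3, -47.5] tip 111.1 F [-0.1, -1.0, -0.3]
19.92 [479.4, -47.5] tip 110.1 F [-0.1, 0.9, 0.7]
20.18 [479.3, -47.5] tip 109.1 F [-0.1, -0.2, 0.9]
20.42 [479.3, -47.5] tip 108.1 F [-0.7, 0.3, 0.2]
20.68 [479.4, -47.5] tip 107.1 F [-0.4, 0.3, -0.3]
20.92 [479.4, -47.5] tip 106.7 F [-1.6, 0.6, 4.8]
[-0.00333881 -0.01688368 -0.53460767] [-5.56377126 -5.60488569 -0.9369852 ]
```

Lid 3 is firm. On to lid 4.

```bash
python3 -m creep '[[1,0,0,-1.0,0,0,0],[1,-2.78,-2.8,0,0,0,0],[1,-2.78,-2.8,0,0,0,0],[1,0,0,0,0,0,0],[1,0,0,0.1,0,0,0],[1,0,0,0,0,0,0]]' | python3 chk.py &&
python3 -m creep '[[1,0,0,0.1,0,0,0],[1,0,0,0,0,0,0]]' | python3 chk.py &&
python3 -m creep '[[1,0,0,0.1,0,0,0],[1,0,0,0,0,0,0]]' | python3 chk.py &&
python3 -m creep '[[1,0,0,0.1,0,0,0],[1,0,0,0,0,0,0]]' | python3 chk.py &&
python3 -m creep '[[1,0,0,0.1,0,0,0],[1,0,0,0,0,0,0]]' | python3 chk.py &&
python3 -m creep '[[1,0,0,0.1,0,0,0],[1,0,0,0,0,0,0]]' | python3 chk.py &&
python3 -m creep '[[1,0,0,0.1,0,0,0],[1,0,0,0,0,0,0]]' | python3 chk.py &&
python3 -m creep '[[1,0,0,0.1,0,0,0],[1,0,0,0,0,0,0]]' | python3 chk.py &&
python3 -m creep '[[1,0,0,0.1,0,0,0],[1,0,0,0,0,0,0]]' | python3 chk.py &&
python3 -m creep '[[1,0,0,0.1,0,0,0],[1,0,0,0,0,0,0]]' | python3 chk.py
python3 -c "
from h import *
print(to(*pt(4,103),112), to(*pt(5,103),116))"
```

```text
21.68 [438.5, 19.3] tip 115.1 F [1.0, 0.1, 0.6]
21.92 [438.3, 19.4] tip 114.0 F [0.4, 0.3, -0.3]
22.18 [438.1, 19.7] tip 113.1 F [0.1, 0.7, 0.4]
22.42 [438.1, 19.8] tip 112.1 F [-0.5, 0.4, -0.2]
22.68 [438.1, 19.8] tip 111.1 F [0.5, -1.0, 0.3]
22.92 [438.1, 19.8] tip 110.1 F [-0.9, 0.3, 0.4]
23.18 [438.1, 19.8] tip 110.1 F [-3.9, 0.4, 7.5]
[-0.00116334 -0.00533883 -0.19459816] [ 0.01930695 -7.88861506 -0.59412289]
```

Lid 4 is firm. On to lid 5.

```bash
python3 -m creep '[[1,0,0,-0.7,0,0,0],[1,0,-3.94,0,0,0,0],[1,0,-3.94,0,0,0,0],[1,0,0,0,0,0,0],[1,0,0,0.1,0,0,0],[1,0,0,0,0,0,0]]' | python3 chk.py &&
python3 -m creep '[[1,0,0,0.1,0,0,0],[1,0,0,0,0,0,0]]' | python3 chk.py &&
python3 -m creep '[[1,0,0,0.1,0,0,0],[1,0,0,0,0,0,0]]' | python3 chk.py &&
python3 -m creep '[[1,0,0,0.1,0,0,0],[1,0,0,0,0,0,0]]' | python3 chk.py &&
python3 -m creep '[[1,0,0,0.1,0,0,0],[1,0,0,0,0,0,0]]' | python3 chk.py &&
python3 -m creep '[[1,0,0,0.1,0,0,0],[1,0,0,0,0,0,0]]' | python3 chk.py &&
python3 -m creep '[[1,0,0,0.1,0,0,0],[1,0,0,0,0,0,0]]' | python3 chk.py &&
python3 -m creep '[[1,0,0,0.1,0,0,0],[1,0,0,0,0,0,0]]' | python3 chk.py &&
python3 -m creep '[[1,0,0,0.1,0,0,0],[1,0,0,0,0,0,0]]' | python3 chk.py &&
python3 -m creep '[[1,0,0,0.1,0,0,0],[1,0,0,0,0,0,0]]' | python3 chk.py
python3 -c "
from h import *
print(to(*pt(5,103),112), to(*pt(7,102),116),to(*pt(7,88),116))"
```

```text
23.92 [456.0, 95.8] tip 115.1 F [0.1, 0.3, -0.9]
24.18 [456.1, 96.1] tip 114.2 F [-0.4, -0.7, 0.1]
24.42 [456.2, 96.4] tip 113.1 F [-0.8, -0.7, -0.2]
24.68 [456.2, 96.5] tip 112.1 F [0.7, -0.2, -0.7]
24.92 [456.2, 96.4] tip 111.1 F [0.4, -0.0, -0.4]
25.18 [456.2, 96.5] tip 110.1 F [0.8, 0.3, 0.6]
25.42 [456.3, 96.5] tip 109.6 F [-2.1, 0.8, 3.6]
25.68 [456.2, 96.5] tip 109.5 F [-3.9, 0.5, 12.5]
[ 0.01716712 -0.0083387  -0.24739944] [13.45159987 -5.45416721 -0.6333638 ] [12.91235405 -4.16218693 -0.63430899]
```

Lid 5 is firm too, so lid 7, the only one with some give and a sideways force, is the suspect. I'll press its edge again, further out.

```bash
python3 -m creep '[[1,0,0,-0.75,0,0,0],[1,4.6,-2.1,0,0,0,0],[1,4.6,-2.1,0,0,0,0],[1,4.6,-2.1,0,0,0,0],[1,0,0,0,0,0,0],[1,0,0,0.2,0,0,0],[1,0,0,0,0,0,0]]' | python3 chk.py &&
python3 -m creep '[[1,0,0,0.1,0,0,0],[1,0,0,0.1,0,0,0],[1,0,0,0,0,0,0]]' | python3 chk.py &&
python3 -m creep '[[1,0,0,0.1,0,0,0],[1,0,0,0,0,0,0]]' | python3 chk.py &&
python3 -m creep '[[1,0,0,0.05,0,0,0],[1,0,0,0,0,0,0]]' | python3 chk.py &&
python3 -m creep '[[1,0,0,0.05,0,0,0],[1,0,0,0,0,0,0]]' | python3 chk.py &&
python3 -m creep '[[1,0,0,0.05,0,0,0],[1,0,0,0,0,0,0]]' | python3 chk.py &&
python3 -m creep '[[1,0,0,0.05,0,0,0],[1,0,0,0,0,0,0]]' | python3 chk.py &&
python3 -m creep '[[1,0,0,0.05,0,0,0],[1,0,0,0,0,0,0]]' | python3 chk.py &&
python3 -m creep '[[1,0,0,0.05,0,0,0],[1,0,0,0,0,0,0]]' | python3 chk.py &&
python3 -m creep '[[1,0,0,0.05,0,0,0],[1,0,0,0,0,0,0]]' | python3 chk.py &&
python3 -m creep '[[1,0,0,0.05,0,0,0],[1,0,0,0,0,0,0]]' | python3 chk.py
python3 -c "
from h import *
print(to(*pt(7,111),112), to(*pt(7,88),116))"
```

```text
26.55 [604.2, 125.9] tip 113.9 F [-0.3, -0.4, 0.8]
26.92 [604.8, 126.1] tip 111.8 F [-0.4, 0.1, 0.4]
27.18 [605.0, 126.1] tip 110.6 F [-0.4, -1.1, -0.2]
27.42 [605.1, 126.1] tip 110.2 F [-0.8, 0.1, 0.0]
27.68 [605.1, 126.2] tip 109.9 F [0.5, 0.4, 1.8]
27.92 [605.3, 126.3] tip 109.6 F [-0.3, 1.3, 2.7]
28.18 [605.3, 126.4] tip 109.3 F [1.0, 1.8, 4.4]
28.42 [605.5, 126.5] tip 109.0 F [1.5, 4.8, 6.0]
[-0.04201518  0.06284592 -0.29850834] [-0.92694809  2.1847729  -0.70387197]
```

```bash
sed -i 's/>4.5/>10/' chk.py
python3 -m creep '[[1,0,0,0.1,0,0,0],[1,0,0,0,0,0,0]]' | python3 chk.py &&
python3 -m creep '[[1,0,0,0.1,0,0,0],[1,0,0,0,0,0,0]]' | python3 chk.py &&
python3 -m creep '[[1,0,0,0.1,0,0,0],[1,0,0,0,0,0,0]]' | python3 chk.py &&
python3 -m creep '[[1,0,0,0,0,0,0],[1,0,0,0,0,0,0]]' | python3 chk.py
python3 - <<'E'
from cell import ctrl
import cv2
a=ctrl.camera("wrist")["frame"][120:320,200:400]; b=ctrl.camera("scene")["frame"][190:290,310:410]
cv2.imwrite("pics/w4.png",cv2.hconcat([cv2.resize(x,(400,400),interpolation=cv2.INTER_CUBIC) for x in (a,b)]))
E
```

```text
28.68 [605.7, 126.8] tip 108.4 F [3.2, 4.8, 5.9]
28.92 [606.0, 127.1] tip 107.9 F [1.7, 5.2, 7.1]
29.18 [606.2, 127.4] tip 107.3 F [1.9, 7.5, 7.9]
29.42 [606.2, 127.3] tip 107.3 F [2.0, 6.9, 8.8]
```

View pics/w4.png

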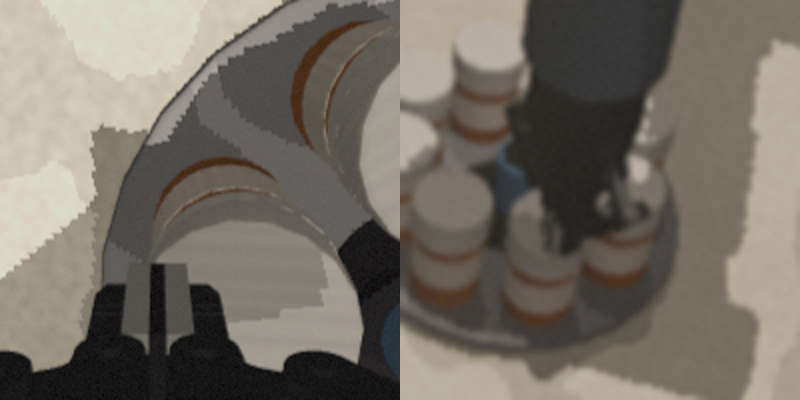

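The tip at the rim (wrist view, (155,300)) has sunk 3 mm, and an earlier release let the lid spring back to 110, so lid 7 is the one that rocks. I'll lift and centre over it.

```bash
python3 -m creep '[[1,0,0,-1.0,0,0,0],[1,-0.9,2.1,0,0,0,0],[1,0,0,0,0,0,0],[1,0,0,0,0,0,0]]' | python3 chk.py
python3 -c "
from h import *
print(to(*pt(7,88),112))"
```

```text
30.02 [591.3, 107.5] tip 114.7 F [0.2, 0.1, -0.2]
[0.01511438 0.00413056 0.27001401]
```

```bash
sed -i 's/>10/>24/' chk.py
python3 -m creep '[[1,0,0,0.2,0,0,0],[1,0,0,0.2,0,0,0],[1,0,0,0,0,0,0]]' | python3 chk.py &&
python3 -m creep '[[1,0,0,0.1,0,0,0],[1,0,0,0.1,0,0,0],[1,0,0,0,0,0,0]]' | python3 chk.py &&
python3 -m creep '[[1,0,0,0.1,0,0,0],[1,0,0,0,0,0,0]]' | python3 chk.py &&
python3 -m creep '[[1,0,0,0.1,0,0,0],[1,0,0,0,0,0,0]]' | python3 chk.py &&
python3 -m creep '[[1,0,0,0.1,0,0,0],[1,0,0,0,0,0,0]]' | python3 chk.py &&
python3 -m creep '[[1,0,0,0.1,0,0,0],[1,0,0,0,0,0,0]]' | python3 chk.py &&
python3 -m creep '[[1,0,0,0.1,0,0,0],[1,0,0,0,0,0,0]]' | python3 chk.py &&
python3 -m creep '[[1,0,0,0.1,0,0,0],[1,0,0,0,0,0,0]]' | python3 chk.py &&
python3 -m creep '[[1,0,0,0.1,0,0,0],[1,0,0,0,0,0,0]]' | python3 chk.py &&
python3 -m creep '[[1,0,0,0.1,0,0,0],[1,0,0,0,0,0,0]]' | python3 chk.py &&
python3 -m creep '[[1,0,0,0.1,0,0,0],[1,0,0,0,0,0,0]]' | python3 chk.py
```

```text
30.4 [591.4, 107.8] tip 110.7 F [-0.3, -0.6, 0.2]
30.78 [591.6, 107.8] tip 110.1 F [-1.7, 0.2, 4.8]
31.02 [591.7, 107.7] tip 110.0 F [-2.3, 0.1, 9.7]
31.28 [591.7, 107.8] tip 109.3 F [-2.0, 0.4, 10.5]
31.52 [591.7, 107.8] tip 108.3 F [-3.1, 0.3, 11.0]
31.78 [591.7, 107.8] tip 107.3 F [-1.8, -0.1, 10.4]
32.02 [591.7, 107.7] tip 106.3 F [-1.5, -0.2, 10.8]
32.28 [591.6, 107.7] tip 105.4 F [-4.1, 0.7, 12.2]
32.52 [591.4, 107.7] tip 105.0 F [-6.2, 0.2, 14.2]
32.78 [591.3, 107.7] tip 104.9 F [-9.1, 1.7, 20.5]
33.02 [591.3, 107.7] tip 104.8 F [-10.4, -0.0, 23.5]
```

It travelled 5.2 mm at about 11 N and then stopped hard. I'll check the edge lightly.

```bash
sed -i 's/>24/>4/' chk.py
python3 -m creep '[[1,0,0,-0.7,0,0,0],[1,0.7,-1.7,0,0,0,0],[1,0,0,0,0,0,0],[1,0,0,0,0,0,0]]' | python3 chk.py &&
python3 -m creep '[[1,0,0,0.2,0,0,0],[1,0,0,0.1,0,0,0],[1,0,0,0,0,0,0]]' | python3 chk.py &&
python3 -m creep '[[1,0,0,0.1,0,0,0],[1,0,0,0,0,0,0]]' | python3 chk.py &&
python3 -m creep '[[1,0,0,0.05,0,0,0],[1,0,0,0,0,0,0]]' | python3 chk.py &&
python3 -m creep '[[1,0,0,0.05,0,0,0],[1,0,0,0,0,0,0]]' | python3 chk.py &&
python3 -m creep '[[1,0,0,0.05,0,0,0],[1,0,0,0,0,0,0]]' | python3 chk.py &&
python3 -m creep '[[1,0,0,0.05,0,0,0],[1,0,0,0,0,0,0]]' | python3 chk.py &&
python3 -m creep '[[1,0,0,0.05,0,0,0],[1,0,0,0,0,0,0]]' | python3 chk.py &&
python3 -m creep '[[1,0,0,0.05,0,0,0],[1,0,0,0,0,0,0]]' | python3 chk.py
```

```text
33.52 [601.9, 122.4] tip 106.6 F [0.8, 0.1, -0.2]
33.9 [602.1, 122.4] tip 104.9 F [-1.0, 0.2, 4.4]
```

The edge is firm at the same height as the middle, so the lid is level and home. Retreating and checking.

```bash
python3 -m creep '[[1,0,0,-2,0,0,0],[1,0,0,-4,0,0,0],[1,0,0,-4,0,0,0],[1,0,0,-4,0,0,0],[1,0,0,0,0,0,0],[1,0,0,0,0,0,0]]' | python3 chk.py
python3 - <<'E'
from cell import ctrl
import cv2
cv2.imwrite("pics/end.png",ctrl.camera("scene")["frame"])
E
```

```text
34.65 [602.0, 122.6] tip 243.3 F [0.6, -0.2, -0.7]
```

View pics/end.png

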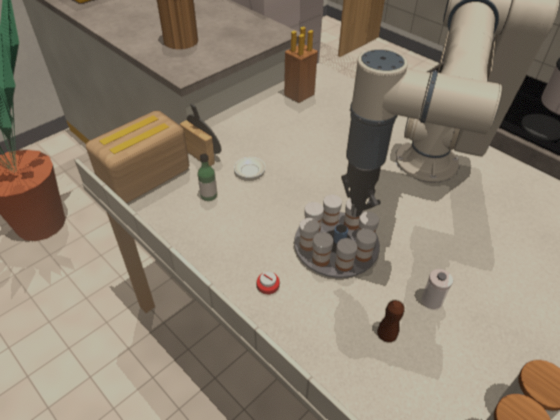

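The scene view shows the arm clear. The timer (268,282), mill (391,320), salt dispenser (437,288), oil bottle (207,180) and spoon rest (249,169) stand where they did at the start.

```bash
python3 -c "
from cell import ctrl
print(ctrl.finish_job())"
```

```text
the job is handed in; nothing more can be done
None
```

I found the rocking lid by pressing the edges of all eight. I then pressed it down in the middle about 5 mm until it stopped hard; its edge no longer gives, and the job is handed in at about 35 s.

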